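# Spent battery through the flap of the collection bin

## Task

Dispose of the spent 9-volt block battery that somebody left lying on top of the green battery collection bin, without picking it up: press the bin's self-closing flap down with one finger and, while that finger keeps it open, push the battery off the top and through the opening with the other finger. Never push the battery out onto the shut flap. Let the flap close again behind it, and leave the jar, the solder reel and everything else on the bench where they are.

Things in the scene. Friction and masses are not known exactly. Their poses are not given: they have to be found in the camera images.
- bin: Green steel battery collection bin, fixed, hollow, 240 (x) by 320 (y) by 170 mm high, with a clear far window. Origin: centre of its underside; z up; -x faces the robot, turned up to 20 degrees. Flat top at z = 170, 3 mm thick, with a lip 8 mm high along the far edge and both sides. The opening in the top, filled by the flap, runs from x = -108 to 20 and y = -60 to 60 mm.
- bin_sill (a point): Middle of the opening's far edge on the bin's flat top, at bin (20, 0, 170) mm; fixed. The battery lies on the flat top beyond it (bin x = 20 to 117 mm) and is to go over this edge, towards the robot. Below the opening the bin is clear down to its floor at z = 4 mm; a few old cells lie there by the window.
- flap (a joint): Self-closing flap, a flush steel plate 126 (x) by 116 (y) by 4 mm with black rubber strips. Hinged along the opening's near edge (bin x = -108, z = 170 mm); its far, free edge swings down into the bin. Rad: 0 shut, positive pushed down, stop at 1.2. A spring shuts it when let go: 0.18 N m to start opening, 0.37 N m at 0.7 rad (2 to 8 N at a finger). The battery's weight does not open it.
- flap_edge (a point): Middle of the flap's free edge, top surface, 126 mm from the hinge: at bin (18, 0, 170) mm when shut; it moves down and towards the robot as the flap opens.
- battery: Spent block battery, blue with an orange band and a steel end with two terminals (+y): 26.5 (x) by 48.5 (y) by 17.5 mm (z), 37 to 60 g. Origin: centre of its underside; z up. It lies flat on the bin's top, a long side 5 to 25 mm beyond the opening's far edge and parallel to it within 15 degrees, within 25 mm of the bin's middle line. Friction 0.35 on the bin, 0.3 on the flap.
- jar: Glass jar with a steel cap, 40 mm in diameter, 52 mm high, standing on the bin's top beside the flap, about 115 mm left or right of its middle line. Origin at the centre of its underside. To be left alone.
- spool: White reel of solder, 48 mm in diameter, 38 mm high, standing on the bin's top on the other side. Origin at the centre of its underside. To be left alone.
- meter: Yellow hand-held multimeter lying on the bench, 150 by 76 by 34 mm (45 mm at its dial), off to one side of the bin. Origin at the centre of its underside. To be left alone.
- mug: White mug on the bench, 80 mm in diameter, 92 mm high, handle at its +y. Origin at the centre of its underside. To be left alone.
- board: Green circuit board lying on the bench, 100 by 80 mm, parts up to 26 mm high. Origin at the centre of its underside. To be left alone.
- driver: Red-handled screwdriver, 190 mm long, lying on the bench. To be left alone.
- flux: Small white bottle with a red cap, 36 mm in diameter, 85 mm high, standing on the bench. Origin at the centre of its underside. To be left alone.
Mind the look-alikes: they are no part of the job. There is more than one size of the battery; the one meant has the size given above.

How it is judged:
By the outcome, as a careful person would: the job done as asked, in the order asked, and still so for the second after the job is handed in, with the robot touching nothing.
It also fails if it takes over 34 s, if anything falls off the work surface, if the arm or the gripper's body presses on something with over 40 N, if the wrist force passes 120 N, or if a joint passes its speed limit or range.

## Robot

A 6-joint arm with a two-finger parallel gripper is mounted at the origin on the work surface. World frame = base frame: x ahead of the robot, y to its left, z up, the work surface at z = 0. Lengths are in m, angles in rad, forces in N, time in s.
With the tool pointing down it reaches from about 0.35 to 0.85 m from the base axis. Payload 8.1 kg.
Tool frame: the origin (TCP) lies midway between the tips of the shut fingers; the grasp point (between the pads) lies 19 mm behind it; z points along the fingers, x is the direction in which the jaws open and shut, and the axes are right-handed (so a half turn about z gives the same grasp; the last joint's range is limited). The gripper opens to 85 mm and grips with 20 to 120 N. Pads are 22 mm wide; open, the fingers measure 114 mm over their backs; the gripper's body (76 mm by 85 mm) begins 54 mm behind the grasp point. The pads swing forward as they close: fully open they stand 13 mm farther back than shut.
Start: joints at [1.028, 0.13, 1.488, -0, 1.523, -0.085], TCP at [0.265, 0.538, 0.231] pointing down, gripper open.
Joint ranges: [-2.96, 2.96], [-0.89, 2.26], [0.02, 2.5], [-1.34, 4.48], [0, 2.73], [-2.66, 2.66]. Speed limits (rad/s): [2.39, 2.39, 2.79, 3.14, 3.14, 3.14].

## Interface

Orientations are given as a unit quaternion [x, y, z, w].
In Python, from cell import manip, viewer, finish_job gives the robot as it stands. The module is installed in compiled form; this text tells all that it offers.
- The arm moves only by the shell command python3 -m inch 'ROWS' [OPENING]. ROWS is JSON, a list that holds one entry, the list of rows, each a list of 6 numbers: the shift along the tool's x, y, z in cm, then the turn, a rotation vector about the tool's x, y, z in degrees. In form: [[[tx, ty, tz, rx, ry, rz], ...]]. A call has exactly 5 rows; each row is the pose to reach, as a shift and turn from the pose commanded when the call began, along the tool's axes at that moment; what a row does not reach only later rows make up. A row lasts 1/10 s, in which the tool goes at most 50 mm and 8.59 degrees, less where a joint would pass 70% of its speed; a pose out of reach is approached as far as the arm can. A call with a gripper value outside its range is refused whole. OPENING is the closure, from -1 (fully open) to 1 (shut), set as the call begins (- or left out, the last holds). The fingers move at their own pace and stop on an object; the grip force is fixed at half the most. Time passes only in rows, so rows that repeat a pose let the fingers close, or fill a call up. It gives the time, the measured TCP pose, the force and the opening at its end, in the units of the state.
- manip.get_state(): the state, without advancing time (a new reading comes with each control period).
- viewer.camera(name): name is "side" or "top"; returns the picture (384x512x3 uint8, red, green, blue); there is no depth.
- viewer.calibration(name): a dict with "fx", "fy", "cx", "cy" (pixels), "eye" and "attitude" of the camera in the world. Camera axes: x right, y down, z forward; pixel columns grow to the right and rows downward; lengths in m; the calibration is good to about 2 mm. A picture is of the moment at which its call begins. calibration takes no time and is no camera call.
- finish_job(): hands the job in, once; it reports no verdict.
The state is a dict: "t": time; "joints": joint angles; "joint_vel": joint speeds; "joint_torque": joint torques, N m; "position": TCP position; "tool_rot": TCP orientation; "force": force on the tool from outside, world axes, zero at the start; "torque": the same for the moment, N m; "grip_width": finger opening in m.
Only numpy, scipy, OpenCV 4.12 (cv2) and the standard library are available. Lean on these libraries where they do the work, as an engineer would, in place of code of your own. Each camera call takes 0.05 s, during which the arm holds its last target.

## Working session

There is one attempt and no reset: what is moved stays moved. The work goes in short steps, Python scripts to look and compute and a shell command to move; the robot and the scene stay as the last step left them, time stands still between calls to the robot, and variables do not carry over. Pictures are saved under pics/ and viewed, and the job is handed in when it is done.

```bash
mkdir -p pics; ls; python3 - <<'E'
from cell import manip, viewer
import cv2
s=manip.get_state(); print(s)
for n in("side","top"):
    im=viewer.camera(n); cv2.imwrite(f"pics/{n}0.png",im[:,:,::-1]); print(viewer.calibration(n))
E
```

```text
pics
{'t': 0.0, 'joints': array([ 1.02761933e+00,  1.31153370e-01,  1.48931804e+00, -3.18515743e-05,
        1.52298774e+00, -8.54041130e-02]), 'joint_vel': array([-0.00089005, -0.00162739,  0.00179569,  0.00242369,  0.00094671,
        0.00051791]), 'joint_torque': array([ 3.17658414e-03, -5.69415128e+01, -5.00544369e+01,  1.69812017e-05,
        1.52349402e-02, -3.95565462e-05]), 'position': array([0.26487159, 0.53774362, 0.2302278 ]), 'tool_rot': array([ 8.49102098e-01,  5.28227939e-01, -8.24366326e-04,  4.37750810e-04]), 'force': array([-0.26960762,  0.62279948, -0.21948664]), 'torque': array([-0.04065199, -0.02415331, -0.03490275]), 'grip_width': 0.08542887851787748}
{'fx': 398.0784767269253, 'fy': 398.0784767269253, 'cx': 247.97396909142356, 'cy': 190.10981042866388, 'eye': array([ 0.32800268, -0.74065805,  0.85567738]), 'attitude': array([ 0.91281508, -0.11048364,  0.03668574, -0.39142834])}
{'fx': 475.40629722066956, 'fy': 475.40629722066956, 'cx': 261.23476821537474, 'cy': 187.76137133394764, 'eye': array([ 0.39708804, -0.01925814,  1.5741892 ]), 'attitude': array([-0.70371016,  0.70979228, -0.01855735,  0.02534859])}
```

View pics/side0.png

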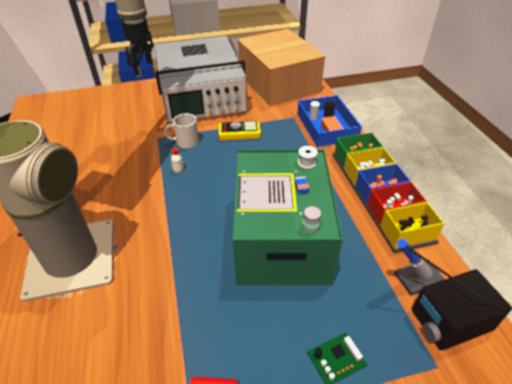

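View pics/top0.png

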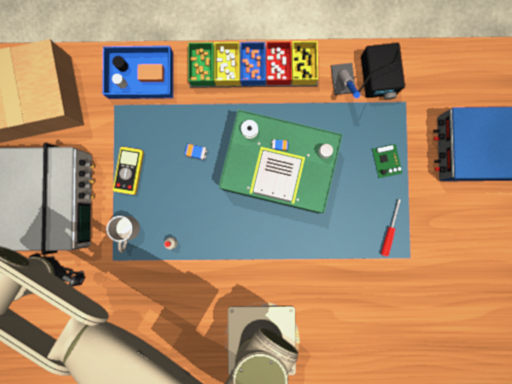

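The side view shows the bin with the yellow-edged flap around (268,192) and the battery near (302,185). The top view shows the bin around (280,160), the battery on it at about (280,144), and a look-alike on the mat at (196,152). I'll zoom in and measure.

```bash
python3 - <<'E'
import cv2
im=cv2.imread("pics/top0.png")
c=im[100:225,205:355]; cv2.imwrite("pics/topz.png",cv2.resize(c,None,fx=5.0,fy=4.8,interpolation=cv2.INTER_CUBIC))
im=cv2.imread("pics/side0.png")
c=im[140:290,225:345]; cv2.imwrite("pics/sidez.png",cv2.resize(c,None,fx=4,fy=4,interpolation=cv2.INTER_CUBIC))
E
```

```text
(no output)
```

View pics/topz.png

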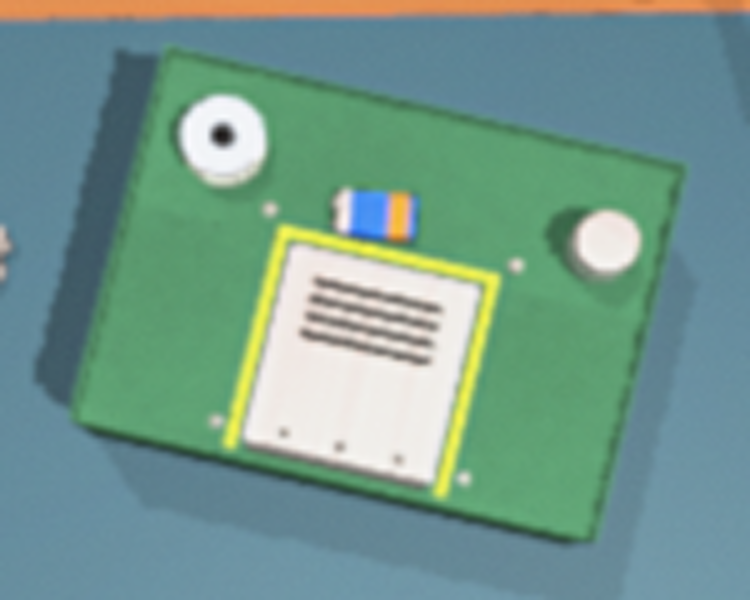

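View pics/sidez.png

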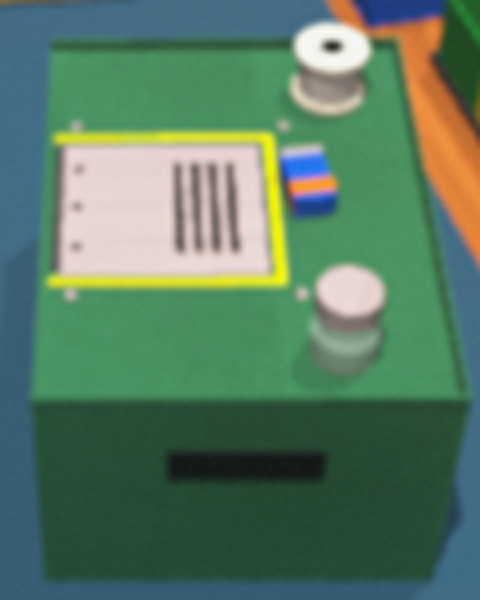

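```bash
cat > h.py <<'E'
import numpy as np, cv2
from scipy.spatial.transform import Rotation as R
from scipy.optimize import least_squares
from cell import manip, viewer
C={n:viewer.calibration(n) for n in("side","top")}
def proj(n,P):
    c=C[n]; p=R.from_quat(c["attitude"]).inv().apply(np.atleast_2d(P)-c["eye"])
    return np.c_[c["fx"]*p[:,0]/p[:,2]+c["cx"],c["fy"]*p[:,1]/p[:,2]+c["cy"]]
def unproj(n,uv,z):
    c=C[n]; uv=np.atleast_2d(uv).astype(float); d=np.c_[(uv[:,0]-c["cx"])/c["fx"],(uv[:,1]-c["cy"])/c["fy"],np.ones(len(uv))]
    d=R.from_quat(c["attitude"]).apply(d); return c["eye"]+d*((z-c["eye"][2])/d[:,2])[:,None]
def tz(a): a=np.array(a,float); return np.c_[205+(a[:,0]+.5)/5-.5,100+(a[:,1]+.5)/4.8-.5]
def sz(a): a=np.array(a,float); return np.c_[225+(a[:,0]+.5)/4-.5,140+(a[:,1]+.5)/4-.5]
def tow(b,P): 
    P=np.atleast_2d(P)/1000.; c,s=np.cos(b[2]),np.sin(b[2]); return np.c_[b[0]+c*P[:,0]-s*P[:,1],b[1]+s*P[:,0]+c*P[:,1],P[:,2]]
def tob(b,W):
    W=np.atleast_2d(W); c,s=np.cos(b[2]),np.sin(b[2]); d=W[:,:2]-b[:2]; return np.c_[c*d[:,0]+s*d[:,1],-s*d[:,0]+c*d[:,1],W[:,2]]*1000
E
python3 - <<'E'
from h import *
M=np.array([[120,160,178],[120,-160,178],[-120,-160,178],[-120,160,178],[20,60,170],[20,-60,170]])
T=tz([(165,47),(685,165),(592,540),(75,422),(286,240),(486,285)])
S=sz([(397,42),(468,398),(33,400),(52,42),(265,143),(276,277)])
def f(b,w): 
    r=[]
    if 't' in w: r.append(proj("top",tow(b,M))-T)
    if 's' in w: r.append(proj("side",tow(b,M))-S)
    return np.concatenate(r).ravel()
for w in('t','s','ts'):
    o=least_squares(f,[.5,-.05,0],args=(w,),loss='soft_l1'); print(w,o.x,np.degrees(o.x[2]),np.round(o.fun.reshape(-1,2),1).tolist())
b=o.x
print("batt top z.1875",np.round(tob(b,unproj("top",tz([(348,187),(418,193),(412,243),(338,233)]),.1875))))
print("batt side",np.round(tob(b,unproj("side",sz([(282,151),(325,148),(337,190),(293,195)]),.1875))))
print("jar",tob(b,unproj("top",tz([(607,243)]),.222)),"spool",tob(b,unproj("top",tz([(223,137)]),.208)))
E
```

```text
t [ 0.56405563 -0.06310291 -0.2425002 ] -13.894237794829309 [[-0.4, -0.3], [0.7, -0.3], [1.1, 0.6], [-1.6, -0.1], [0.3, 0.1], [-0.4, -0.0]]
s [ 0.56492903 -0.06609741 -0.2469694 ] -14.150304091024395 [[0.7, -1.4], [1.4, 0.6], [-0.5, 0.2], [-0.3, -0.8], [-0.6, -0.1], [-0.2, 0.0]]
ts [ 0.56455776 -0.06469977 -0.2437938 ] -13.968355789666129 [[0.2, -0.5], [1.2, -0.4], [1.5, 0.5], [-1.1, -0.3], [0.9, -0.1], [0.2, -0.2], [0.2, -1.8], [1.2, -0.0], [-0.5, -0.1], [-0.7, -1.0], [-1.0, -0.4], [-0.5, -0.4]]
batt top z.1875 [[ 57.  34. 188.]
 [ 63.  -7. 188.]
 [ 32. -11. 188.]
 [ 28.  33. 188.]]
batt side [[ 30.  31. 188.]
 [ 57.  33. 188.]
 [ 61.  -5. 188.]
 [ 34.  -9. 188.]]
jar [[  52.8087298  -118.80867668  222.        ]] spool [[ 66.39482236 111.02184959 208.        ]]
```

```bash
cat >> h.py <<'E'
B=np.array([.56456,-.0647,-.2438])
# target: far finger inner tip at bin point P(mm), tilt a deg, yaw rel. bin deg, inner gap g mm, tip setback sb
def target(P,a,yaw=5,g=85,sb=13):
    psi=B[2]+np.radians(yaw); a=np.radians(a)
    h=np.array([np.cos(psi),np.sin(psi),0]); up=np.array([0,0,1.])
    x=np.cos(a)*h+np.sin(a)*up; z=np.sin(a)*h-np.cos(a)*up; y=np.cross(z,x)
    Rm=R.from_matrix(np.c_[x,y,z]); p=tow(B,P)[0]-Rm.apply(np.array([g/2,0,-sb])/1000)
    return p,Rm
def rel(t,s=None):
    s=s or manip.get_state(); R0=R.from_quat(s["tool_rot"]); p,Rm=t
    return np.round(np.r_[R0.inv().apply(p-s["position"])*100,np.degrees((R0.inv()*Rm).as_rotvec())],2)
def tips(s=None,sb=13):
    s=s or manip.get_state(); R0=R.from_quat(s["tool_rot"]); g=s["grip_width"]*500
    L=np.array([[g,0,-sb],[g+14.5,0,-sb],[-g,0,-sb],[-g-14.5,0,-sb]])/1000
    return np.round(tob(B,s["position"]+R0.apply(L)),1)
def flap(s=None,sb=13):
    q=tips(s,sb)[3]; return np.arctan2(170-q[2],q[0]+108)
def rep(sb=13):
    s=manip.get_state(); print("t",round(s["t"],2),"F",np.round(s["force"],1),"w",round(s["grip_width"],4),"j",np.round(s["joints"],2)); print("farin,farout,nearin,nearout\n",tips(s,sb),"flap",round(flap(s,sb),2))
E
python3 - <<'E'
from h import *
rep()
for a in (0,38):
  t=target([78,13,300],a); print(t[0],rel(t))
t=target([78,13,175],38); print(t[0])
E
```

```text
t 0.1 F [-0.  -1.2  0.1] w 0.0852 j [ 1.03  0.13  1.49 -0.    1.52 -0.09]
farin,farout,nearin,nearout
 [[-427.2  554.   243.3]
 [-424.1  568.2  243.2]
 [-445.3  470.7  243.4]
 [-448.4  456.6  243.4]] flap -2.93
[ 0.60141108 -0.06428747  0.287     ] [-3.915e+01  5.680e+01 -5.610e+00  5.000e-02  9.000e-02  7.274e+01]
[ 0.61821621 -0.06693974  0.26359025] [-38.64  58.42  -3.27 -24.02  32.77  69.93]
[ 0.61821621 -0.06693974  0.13859025]
```

```bash
python3 -m inch '[[[-1,1,-4,0,0,4],[-3,4,-8,0,0,12],[-6,8,-10,0,0,20],[-9,12,-10,0,0,28],[-12,16,-10,0,0,36]]]' -1; python3 -c "
from h import *
rep();print(rel(target([78,13,330],0)))"
```

```text
t: 0.6
position: [0.3532, 0.3647, 0.3323]
tool_rot: [0.971, 0.238, 0.001, -0.0]
force: [1.3, -0.3, -0.3]
grip_width: 0.0856
t 0.6 F [ 1.3 -0.3 -0.3] w 0.0856 j [ 0.7  -0.14  1.58 -0.    1.7   0.22]
farin,farout,nearin,nearout
 [[-276.7  394.   345.4]
 [-265.8  403.6  345.4]
 [-340.8  337.3  345.2]
 [-351.7  327.7  345.2]] flap -2.52
[ 2.21 49.51  1.52 -0.05 -0.1  36.47]
```

```bash
python3 -m inch '[[[0.5,5,0,0,0,5],[1,10,0,0,0,10],[1.5,15,0,0,0,17],[2,20,0,0,0,24],[2,25,0,0,0,30]]]'; python3 -c "
from h import *
rep();print(rel(target([78,13,330],0)),rel(target([78,13,330],38)))"
```

```text
t: 1.1
position: [0.487, 0.153, 0.3308]
tool_rot: [1.0, -0.022, -0.0, -0.0]
force: [0.4, 1.2, 0.7]
grip_width: 0.0855
t 1.1 F [0.4 1.2 0.7] w 0.0855 j [ 0.2  -0.13  1.57  0.    1.7   0.25]
farin,farout,nearin,nearout
 [[ -85.9  201.1  343.8]
 [ -71.7  203.9  343.8]
 [-169.8  184.1  343.8]
 [-184.   181.2  343.8]] flap -1.98
[12.39 21.21  1.37  0.    0.03  6.46] [14.08 21.4   3.71 -2.14 37.98  6.22]
```

```bash
python3 -m inch '[[[3,5,0,0,4,2],[6,10,0,0,8,4],[9,15,0,0,12,6],[12,20,0,0,18,6],[12,20,0,0,24,6]]]'; python3 -c "
from h import *
rep();print(rel(target([78,13,300],38)))"
```

```text
t: 1.6
position: [0.5994, -0.0527, 0.3313]
tool_rot: [0.975, -0.072, 0.21, 0.005]
force: [-0.7, -0.4, -0.3]
grip_width: 0.0852
t 1.6 F [-0.7 -0.4 -0.3] w 0.0852 j [-0.2  -0.3   1.77  0.04  1.25 -0.06]
farin,farout,nearin,nearout
 [[ 64.4  22.8 360.6]
 [ 77.5  24.  366.5]
 [-13.1  15.7 325.7]
 [-26.2  14.4 319.7]] flap -1.07
[-0.88  1.27  7.   -1.41 13.82  0.09]
```

```bash
python3 -m inch '[[[0,0,0,0,0,0],[0,0,0,0,0,0],[0,0,0,0,0,0],[0,0,0,0,0,0],[0,0,0,0,0,0]]]'; python3 -c "
from h import *
rep();print(rel(target([78,13,300],38)))"
```

```text
t: 2.1
position: [0.5987, -0.0485, 0.3316]
tool_rot: [0.976, -0.07, 0.208, 0.004]
force: [-0.5, -0.8, -0.4]
grip_width: 0.0854
t 2.1 F [-0.5 -0.8 -0.4] w 0.0854 j [-0.19 -0.29  1.77  0.04  1.25 -0.05]
farin,farout,nearin,nearout
 [[ 62.9  26.9 360.8]
 [ 76.1  28.1 366.7]
 [-14.9  19.4 326.1]
 [-28.1  18.2 320.2]] flap -1.08
[-0.75  1.7   7.07 -1.59 14.06  0.22]
```

```bash
python3 -m inch '[[[-0.2,0.7,2,-0.5,5,0],[-0.4,1.2,4,-1,10,0],[-0.75,1.7,7,-1.6,14,0.2],[-0.75,1.7,7,-1.6,14,0.2],[-0.75,1.7,7,-1.6,14,0.2]]]'; python3 -c "
from h import *
rep();print(rel(target([78,13,300],38)))
for n in('side','top'): 
  im=viewer.camera(n)[:,:,::-1]; x0,y0=((180,90) if n=='side' else (205,90)); cv2.imwrite(f'pics/{n}1.png',cv2.resize(im[y0:y0+150,x0:x0+200],None,fx=4,fy=4,interpolation=cv2.INTER_CUBIC))
"
```

```text
t: 2.6
position: [0.6171, -0.0673, 0.2636]
tool_rot: [0.943, -0.074, 0.323, 0.025]
force: [-0.0, 0.1, 1.1]
grip_width: 0.0853
t 2.6 F [-0.   0.1  1.1] w 0.0853 j [-0.21 -0.43  2.07  0.04  0.84 -0.07]
farin,farout,nearin,nearout
 [[ 77.2  12.4 300. ]
 [ 88.7  13.4 308.9]
 [ 10.    6.6 247.7]
 [ -1.4   5.6 238.9]] flap -0.57
[ 0.09 -0.05  0.07  0.02  0.24 -0.02]
```

View pics/side1.png

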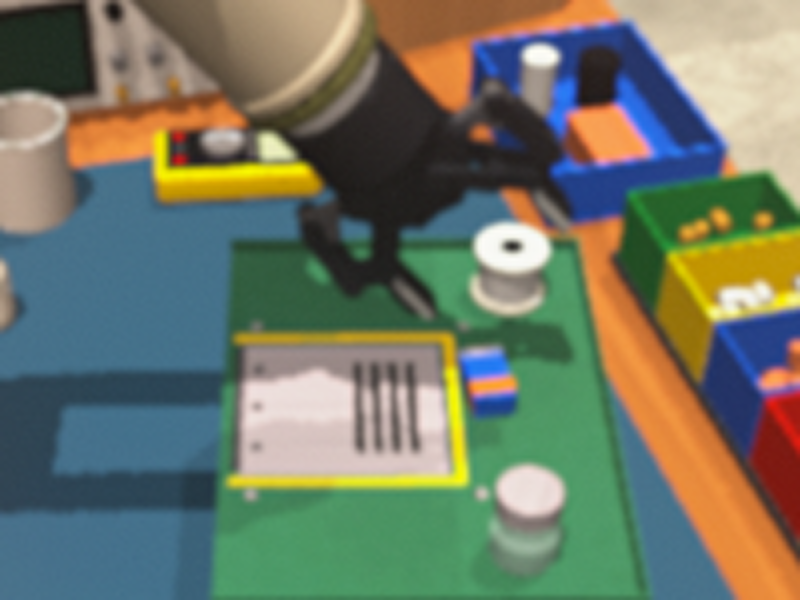

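View pics/top1.png

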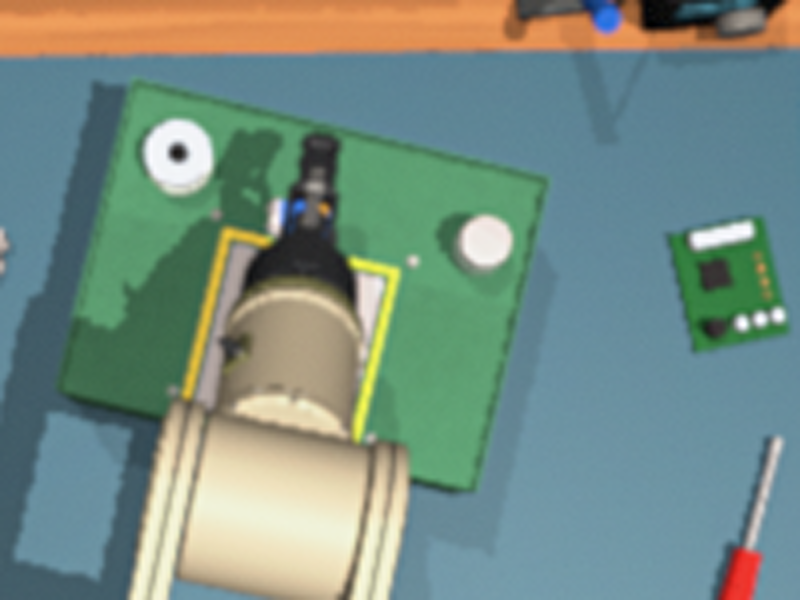

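```bash
python3 - <<'E'
from h import *
s=manip.get_state();R0=R.from_quat(s["tool_rot"]);c=C["side"]
pts={"neartip":(432,315),"neartip_in?":(437,308),"near knuck low":(350,292),"near knuck out":(300,212),"fartip":(570,222),"fartip in":(560,225),"far knuck out":(495,85),"far knuck low":(557,140),"farout2":(545,110)}
for yo in(0,-.011):
 o=s["position"]+R0.apply([0,yo,0]); n=R0.apply([0,1,0])
 for k,p in pts.items():
  u,v=180+p[0]/4,90+p[1]/4
  d=R.from_quat(c["attitude"]).apply([(u-c["cx"])/c["fx"],(v-c["cy"])/c["fy"],1]); t=(o-c["eye"])@n/(d@n)
  print(yo,k,np.round(R0.inv().apply(c["eye"]+d*t-s["position"])*1000))
E
```

```text
0 neartip [-55.  -0.  -4.]
0 neartip_in? [-50.  -0.  -6.]
0 near knuck low [-80.  -0. -51.]
0 near knuck out [ -66.    0. -117.]
0 fartip [44. -0. -7.]
0 fartip in [38. -0. -9.]
0 far knuck out [  62.   -0. -112.]
0 far knuck low [ 68.   0. -60.]
0 farout2 [ 74.  -0. -80.]
-0.011 neartip [-59. -11.   5.]
-0.011 neartip_in? [-54. -11.   2.]
-0.011 near knuck low [-85. -11. -43.]
-0.011 near knuck out [ -70.  -11. -109.]
-0.011 fartip [ 41. -11.   2.]
-0.011 fartip in [ 35. -11.  -0.]
-0.011 far knuck out [  60.  -11. -104.]
-0.011 far knuck low [ 66. -11. -52.]
-0.011 farout2 [ 71. -11. -73.]
```

Side view: fingers hover clear; near tip at (432,315) over the flap, far tip at (565,222) beyond the battery (485,380). The knuckles stick out about 74 mm, so I'll reduce the tilt to 33° and go down.

```bash
python3 -c "
from h import *
print(rel(target([77,13,225],33)));print(rel(target([77,13,177],33)))"
```

```text
[-5.21 -0.1   5.76  0.05 -5.17 -0.01]
[-8.18 -0.1   9.53  0.05 -5.17 -0.01]
```

```bash
python3 -m inch '[[[-1.2,0,1.4,0,-2,0],[-2.6,0,2.9,0,-4,0],[-3.9,-0.1,4.3,0,-5.2,0],[-5.2,-0.1,5.75,0,-5.2,0],[-5.2,-0.1,5.75,0,-5.2,0]]]'; python3 -c "
from h import *
rep();print(rel(target([77,13,225],33)));print(rel(target([77,13,177],33)))
im=viewer.camera('side')[:,:,::-1]; cv2.imwrite(f'pics/side2.png',cv2.resize(im[90:240,180:380],None,fx=4,fy=4,interpolation=cv2.INTER_CUBIC))
"
```

```text
t: 3.2
position: [0.6117, -0.0659, 0.1848]
tool_rot: [0.957, -0.076, 0.28, 0.022]
force: [-1.4, 0.5, 1.1]
grip_width: 0.0858
t 3.2 F [-1.4  0.5  1.1] w 0.0858 j [-0.21 -0.31  2.09  0.04  0.79 -0.07]
farin,farout,nearin,nearout
 [[ 75.2  12.7 218.9]
 [ 87.3  13.8 226.7]
 [  3.1   6.5 172.6]
 [ -9.1   5.4 164.8]] flap 0.05
[ 0.54 -0.01 -0.38  0.05  0.43 -0.05]
[-2.04 -0.01  3.66  0.05  0.43 -0.05]
```

View pics/side2.png

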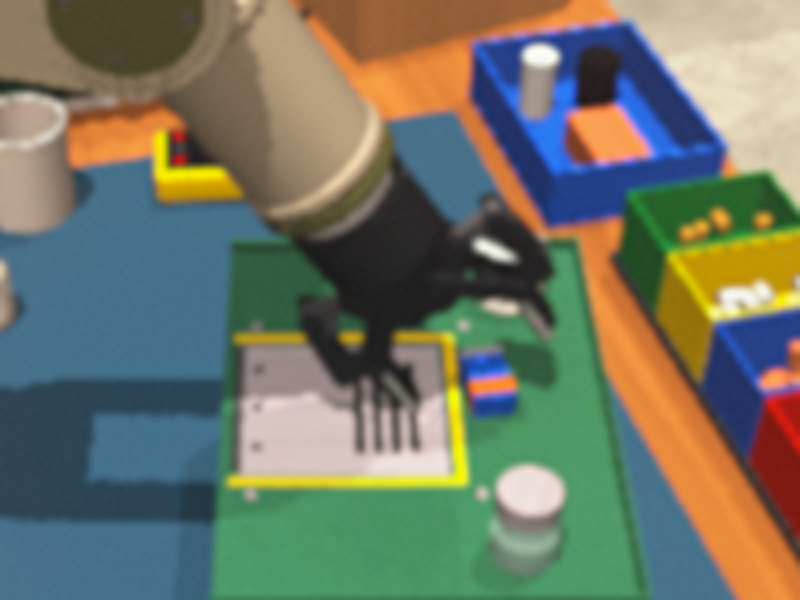

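Side view: near tip at (408,398) just above the flap, far tip at (545,330) clear beyond the battery (490,385). Going on down.

```bash
python3 -m inch '[[[-0.5,0,1,0,0.2,0],[-1,0,2,0,0.4,0],[-1.4,0,2.5,0,0.4,0],[-1.4,0,2.5,0,0.4,0],[-1.4,0,2.5,0,0.4,0]]]'; python3 -c "
from h import *
rep();print(rel(target([77,13,177],33)))"
```

```text
t: 3.75
position: [0.6139, -0.0665, 0.158]
tool_rot: [0.955, -0.076, 0.284, 0.023]
force: [-0.3, -0.3, 2.3]
grip_width: 0.0856
t 3.75 F [-0.3 -0.3  2.3] w 0.0856 j [-0.21 -0.28  2.12  0.04  0.72 -0.07]
farin,farout,nearin,nearout
 [[ 76.9  12.6 192.3]
 [ 89.   13.7 200.2]
 [  5.5   6.5 145.5]
 [ -6.6   5.4 137.6]] flap 0.31
[-0.8  -0.03  1.28  0.07 -0.14 -0.05]
```

Force of 2.3 N up fits the flap opening. Last 15 mm down, then look.

```bash
python3 -m inch '[[[-0.4,0,0.6,0,0,0],[-0.8,0,1.3,0,0,0],[-0.8,0,1.3,0,0,0],[-0.8,0,1.3,0,0,0],[-0.8,0,1.3,0,0,0]]]'; python3 -c "
from h import *
rep();print(rel(target([77,13,175],33)))
im=viewer.camera('side')[:,:,::-1]; cv2.imwrite(f'pics/side3.png',cv2.resize(im[90:240,180:380],None,fx=4,fy=4,interpolation=cv2.INTER_CUBIC))
im=viewer.camera('top')[:,:,::-1]; cv2.imwrite(f'pics/top3.png',cv2.resize(im[90:240,205:405],None,fx=4,fy=4,interpolation=cv2.INTER_CUBIC))
"
```

```text
t: 4.25
position: [0.6144, -0.0666, 0.1429]
tool_rot: [0.955, -0.076, 0.284, 0.023]
force: [0.2, 0.2, 1.9]
grip_width: 0.0855
t 4.25 F [0.2 0.2 1.9] w 0.0855 j [-0.21 -0.25  2.13  0.04  0.68 -0.07]
farin,farout,nearin,nearout
 [[ 77.4  12.7 177.1]
 [ 89.5  13.7 185. ]
 [  6.1   6.5 130.4]
 [ -6.    5.5 122.4]] flap 0.44
[-0.13 -0.03  0.15  0.07 -0.16 -0.05]
```

View pics/side3.png

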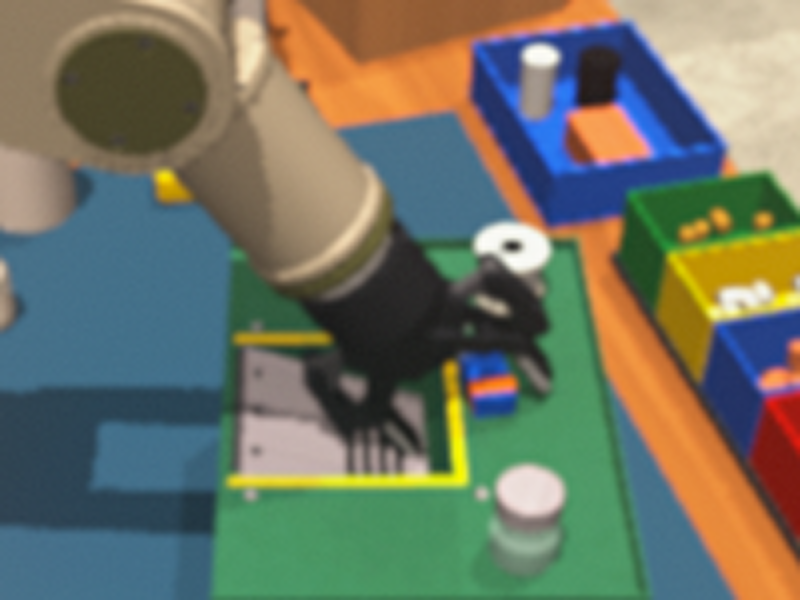

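View pics/top3.png

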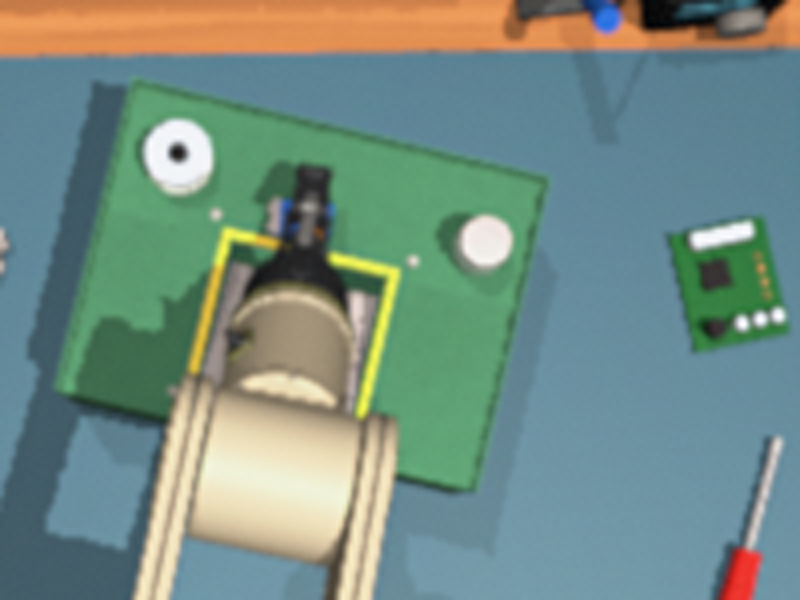

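Side view: the flap is held down (its free edge at about (425,430), dark opening beside it). The battery (490,385) is unmoved and the far fingertip (545,385) is behind it. I'll push towards the robot now.

```bash
python3 -m inch '[[[-0.4,0,-0.1,0,0,0],[-0.7,0,-0.3,0,0,0],[-1.0,0,-0.5,0,0,0],[-1.4,0,-0.7,0,0,0],[-1.7,0,-0.9,0,0,0]]]'; python3 -c "
from h import *
rep()
im=viewer.camera('side')[:,:,::-1]; cv2.imwrite(f'pics/side4.png',cv2.resize(im[90:240,180:380],None,fx=4,fy=4,interpolation=cv2.INTER_CUBIC))
"
```

```text
t: 4.85
position: [0.5952, -0.0635, 0.1412]
tool_rot: [0.955, -0.076, 0.285, 0.023]
force: [3.4, -0.3, 2.4]
grip_width: 0.0856
t 4.85 F [ 3.4 -0.3  2.4] w 0.0856 j [-0.21 -0.32  2.19  0.04  0.69 -0.08]
farin,farout,nearin,nearout
 [[ 58.   11.  175.5]
 [ 70.1  12.1 183.4]
 [-13.3   4.9 128.7]
 [-25.4   3.8 120.7]] flap 0.54
```

View pics/side4.png

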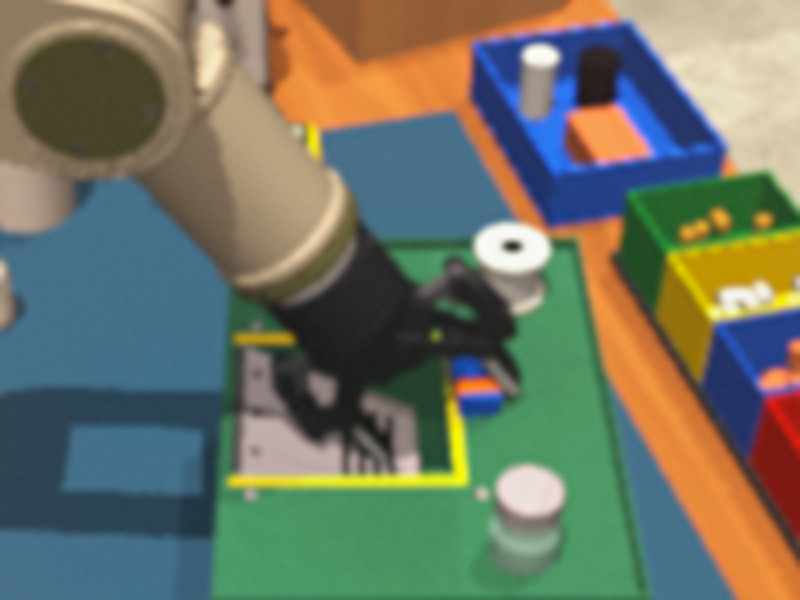

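Side view: the battery (478,388) has moved up to the opening's edge (450), with the flap held open. Continuing.

```bash
python3 -m inch '[[[-0.3,0,-0.2,0,0,0],[-0.6,0,-0.4,0,0,0],[-0.9,0,-0.6,0,0,0],[-1.1,0,-0.72,0,0,0],[-1.1,0,-0.72,0,0,0]]]'; python3 -c "
from h import *
rep()
im=viewer.camera('side')[:,:,::-1]; cv2.imwrite(f'pics/side5.png',cv2.resize(im[90:240,180:380],None,fx=4,fy=4,interpolation=cv2.INTER_CUBIC))
"
```

```text
t: 5.4
position: [0.5823, -0.0614, 0.1411]
tool_rot: [0.955, -0.076, 0.284, 0.023]
force: [1.4, -0.3, 4.4]
grip_width: 0.0855
t 5.4 F [ 1.4 -0.3  4.4] w 0.0855 j [-0.21 -0.36  2.22  0.04  0.7  -0.08]
farin,farout,nearin,nearout
 [[ 44.9   9.9 175.4]
 [ 57.   11.  183.3]
 [-26.3   3.7 128.6]
 [-38.4   2.7 120.7]] flap 0.62
```

View pics/side5.png

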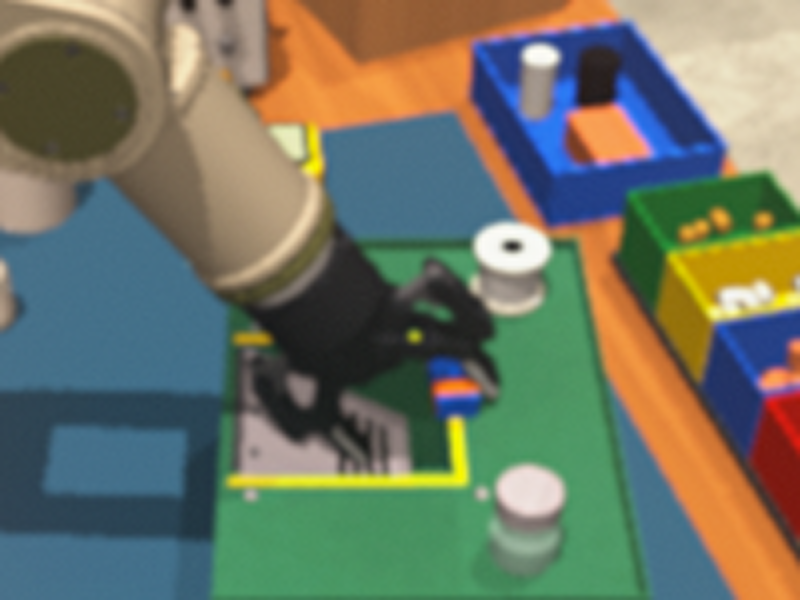

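Side view: the battery (455,388) straddles the sill, about half over, flap still down. I'll finish with part closing, part shift, so the near finger's knuckle stays off the bin.

```bash
python3 -m inch '[[[-0.2,0,-0.15,0,0,0],[-0.4,0,-0.3,0,0,0],[-0.6,0,-0.45,0,0,0],[-0.6,0,-0.45,0,0,0],[-0.6,0,-0.45,0,0,0]]]' -0.7; python3 -c "
from h import *
rep()
im=viewer.camera('side')[:,:,::-1]; cv2.imwrite(f'pics/side6.png',cv2.resize(im[90:240,180:380],None,fx=4,fy=4,interpolation=cv2.INTER_CUBIC))
"
```

```text
t: 5.95
position: [0.5758, -0.0605, 0.1427]
tool_rot: [0.955, -0.076, 0.285, 0.023]
force: [1.6, -0.1, 7.5]
grip_width: 0.0728
t 5.95 F [ 1.6 -0.1  7.5] w 0.0728 j [-0.21 -0.39  2.24  0.04  0.71 -0.08]
farin,farout,nearin,nearout
 [[ 33.1   8.8 173.5]
 [ 45.2   9.9 181.5]
 [-27.6   3.6 133.6]
 [-39.6   2.5 125.6]] flap 0.58
```

View pics/side6.png

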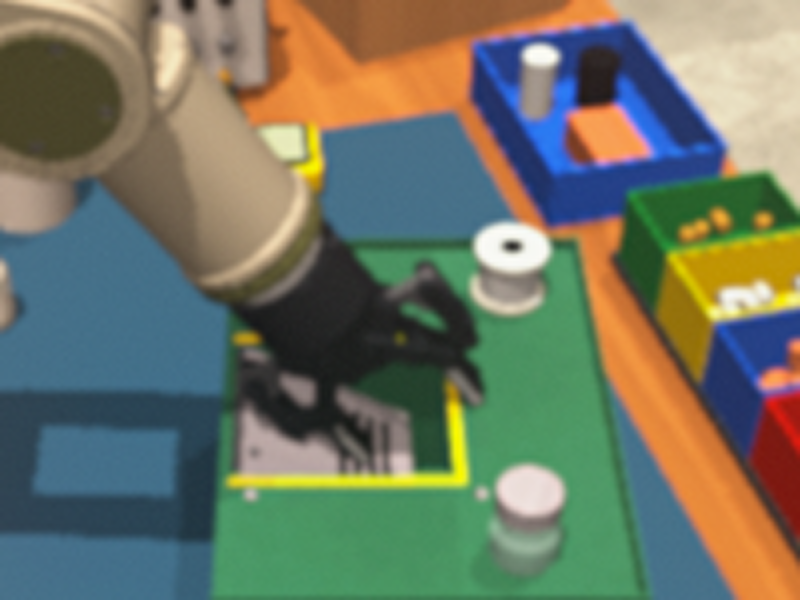

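Side view: the battery is no longer on the sill; the opening at (425,420) is empty. Checking from the top before letting the flap up.

```bash
python3 -c "
from h import *
im=viewer.camera('top')[:,:,::-1]; cv2.imwrite(f'pics/top7.png',cv2.resize(im[100:220,215:345],None,fx=5,fy=5,interpolation=cv2.INTER_CUBIC))
im=viewer.camera('side')[:,:,::-1]; cv2.imwrite(f'pics/side7.png',cv2.resize(im[150:230,230:330],None,fx=7,fy=7,interpolation=cv2.INTER_CUBIC))
rep()"
```

```text
t 6.1 F [1.4 0.3 7.8] w 0.0725 j [-0.21 -0.39  2.24  0.04  0.71 -0.08]
farin,farout,nearin,nearout
 [[ 33.    8.8 173.4]
 [ 45.    9.9 181.4]
 [-27.4   3.6 133.7]
 [-39.5   2.6 125.7]] flap 0.57
```

View pics/top7.png

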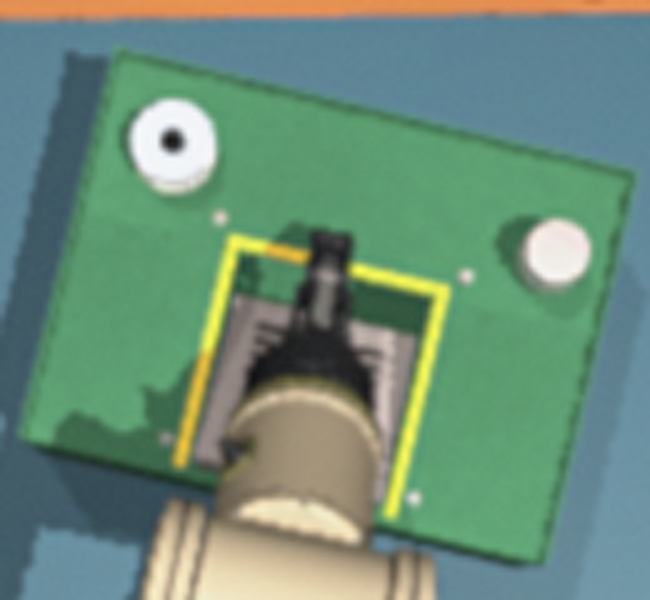

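View pics/side7.png

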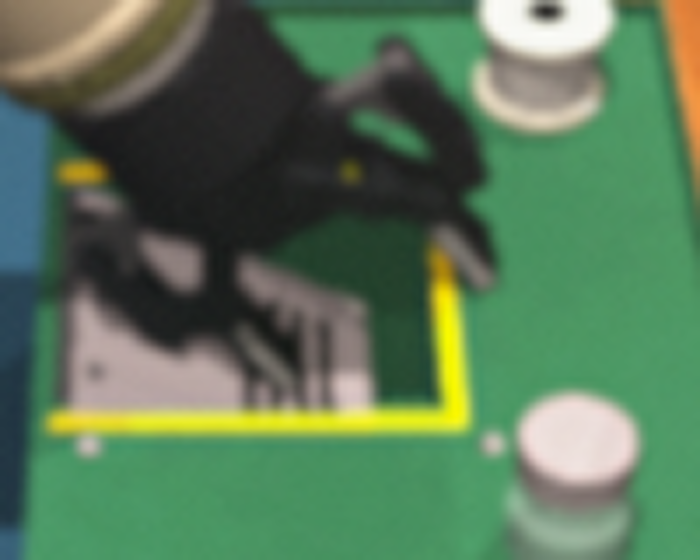

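Top view: nothing blue on the bin's top, on the visible flap, or in the gap (240–440, 290). The jar and reel are in place. I'll lift straight up so the flap closes behind.

```bash
python3 -m inch '[[[0.5,0,-0.8,0,0,0],[1.1,0,-1.7,0,0,0],[1.6,0,-2.5,0,0,0],[2.2,0,-3.4,0,0,0],[2.7,0,-4.2,0,0,0]]]' && python3 -m inch '[[[1.1,0,-1.7,0,0,0],[2.2,0,-3.4,0,0,0],[3.3,0,-5,0,0,0],[4.4,0,-6.7,0,0,0],[5.5,0,-8.4,0,0,0]]]' && python3 -m inch '[[[-1,0,-3,0,0,0],[-3,0,-7,0,0,0],[-5,0,-11,0,0,0],[-7,0,-14,0,0,0],[-7,0,-14,0,0,0]]]' && python3 -m inch '[[[0,0,0,0,0,0],[0,0,0,0,0,0],[0,0,0,0,0,0],[0,0,0,0,0,0],[0,0,0,0,0,0]]]'; python3 -c "
from h import *
im=viewer.camera('top')[:,:,::-1]; cv2.imwrite(f'pics/top8.png',im)
im=viewer.camera('side')[:,:,::-1]; cv2.imwrite(f'pics/side8.png',cv2.resize(im[130:290,215:355],None,fx=3.7,fy=3.7,interpolation=cv2.INTER_CUBIC))
rep()"
```

```text
t: 6.6
position: [0.5744, -0.0601, 0.1921]
tool_rot: [0.956, -0.076, 0.284, 0.023]
force: [-0.0, -0.1, -0.4]
grip_width: 0.0727
t: 7.1
position: [0.5742, -0.06, 0.2923]
tool_rot: [0.956, -0.076, 0.284, 0.023]
force: [0.1, -0.1, 0.2]
grip_width: 0.0729
t: 7.6
position: [0.4518, -0.039, 0.3743]
tool_rot: [0.957, -0.076, 0.279, 0.023]
force: [0.8, -0.1, 0.3]
grip_width: 0.0726
t: 8.1
position: [0.4526, -0.0392, 0.3731]
tool_rot: [0.957, -0.076, 0.279, 0.023]
force: [-0.2, -0.0, 0.1]
grip_width: 0.0727
t 8.2 F [ 0.4  0.6 -0.4] w 0.0728 j [-0.23 -0.89  2.11  0.04  1.35 -0.07]
farin,farout,nearin,nearout
 [[-9.120e+01 -2.000e-01  4.038e+02]
 [-7.900e+01  8.000e-01  4.116e+02]
 [-1.524e+02 -5.500e+00  3.646e+02]
 [-1.645e+02 -6.600e+00  3.568e+02]] flap -1.86
```

View pics/top8.png

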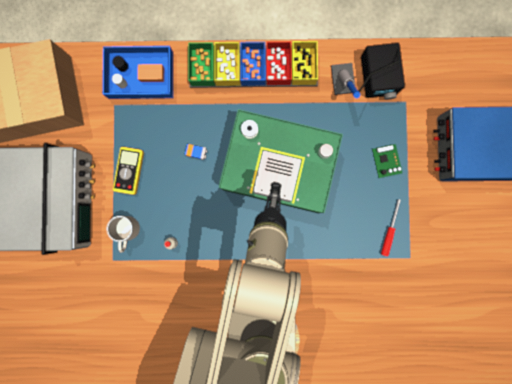

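View pics/side8.png

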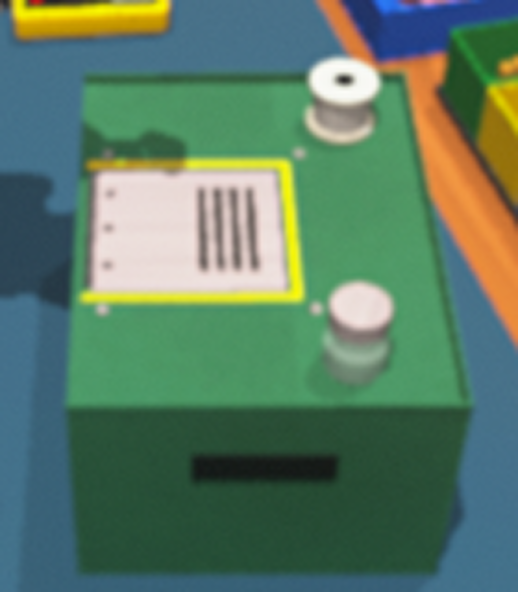

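Flap shut flush, battery gone, and the other objects are in place. Joint 2 is close to its limit (-0.89), so I'll move back off it before handing in.

```bash
python3 -c "
from h import *
print(manip.get_state()['joints'])"; python3 -m inch '[[[1,0,0,0,0,0],[2,0,0,0,0,0],[3,0,0,0,0,0],[4,0,1,0,0,0],[4,0,1,0,0,0]]]'; python3 -m inch '[[[0,0,0,0,0,0],[0,0,0,0,0,0],[0,0,0,0,0,0],[0,0,0,0,0,0],[0,0,0,0,0,0]]]'; python3 -c "
from h import *
rep()
a=cv2.imread('pics/top0.png').astype(int); b=viewer.camera('top')[:,:,::-1].astype(int)
d=np.abs(a-b).max(2)>60; print([(n,int(d[y0:y1,x0:x1].sum())) for n,y0,y1,x0,x1 in [('jar',135,165,312,340),('spool',112,145,232,262),('meter',140,200,108,145),('mug',208,255,100,138),('flux',232,250,160,180),('board',138,182,368,402),('driver',195,260,375,405),('lookalike',138,165,180,212),('battery',136,152,268,292)]])"
```

```text
[-0.2287191  -0.89203897  2.11460487  0.03709319  1.35223493 -0.06796864]
t: 8.7
position: [0.4917, -0.0455, 0.3856]
tool_rot: [0.957, -0.076, 0.279, 0.023]
force: [0.1, 0.4, -0.5]
grip_width: 0.0727
t: 9.2
position: [0.4911, -0.0453, 0.3866]
tool_rot: [0.957, -0.076, 0.279, 0.023]
force: [0.2, 1.1, 0.2]
grip_width: 0.0728
t 9.2 F [0.2 1.1 0.2] w 0.0728 j [-0.22 -0.76  2.02  0.03  1.31 -0.06]
farin,farout,nearin,nearout
 [[ -52.4    3.1  417.2]
 [ -40.2    4.2  425. ]
 [-113.6   -2.2  378. ]
 [-125.7   -3.2  370.1]] flap -1.66
[('jar', 0), ('spool', 0), ('meter', 0), ('mug', 291), ('flux', 0), ('board', 0), ('driver', 0), ('lookalike', 0), ('battery', 150)]
```

```bash
python3 -c "
from cell import finish_job
print(finish_job())"
```

```text
the job is handed in; nothing more can be done
None
```

The battery is off the top and went through the opening while the flap was held down. I handed the job in at about 9.2 s.

**What I did:** I tilted the gripper 33° so the near finger pressed the flap to about 0.45–0.6 rad and kept it there. The far finger then pushed the battery over the sill, with a small partial closing of the gripper at the end. After that I lifted straight up and backed away.

**Last checks:**
- **Flap and battery:** The flap is flush shut in both camera views. There is no battery on the bin's top or flap. I did not see it lying inside the bin; I inferred that from the empty flap and opening just after the push.
- **Other objects:** The jar, reel, multimeter, flux bottle, board, screwdriver and look-alike battery show no change from the first picture. The mug's area did differ, which I put down to the arm or its shadow being there at the start. The arm never went near the mug on the bench.
- **Forces:** The readings at the end of each move stayed below about 8 N, and the robot was touching nothing at hand-in.

**One disagreement:** On backing away, joint 2 stopped at its lower limit and read -0.892 against the stated -0.89. I took that as rounding or sensor noise, and moved it back to -0.76 before handing in. I can't rule out that it counts as passing the range.

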